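# Rearrange three antiques on their display stands

## Task

The three pieces on the teak shelf are each standing on the wrong display stand: move the brass skeleton clock to the oblong stand, the nickel bell to the round stand and the tortoiseshell watch case to the square stand, each upright in the middle of its stand, and the clock and the watch case squared up with the edges of theirs. Use the empty black rubber pad to park a piece on the way and never set a piece on the bare teak. Keep the pieces upright, set them down gently, and leave the two pendulum rods and the polish tin where they are.

Things in the scene. Friction and masses are not known exactly. Their poses are not given: they have to be found in the camera images.
- clock: Loose brass skeleton clock, 124 mm tall, 0.4-0.75 kg. Base 52 (x) by 92 (y) by 14 mm; above it two upright plates, 44 mm wide along y, outer faces 30 mm apart along x, solid 78 to 124 mm above the underside: grip there, across x. Dial 48 mm wide on the -x plate, 4 mm proud, 26 to 74 mm up. Origin: centre of underside; z up. Starts on the round stand.
- bell: Loose nickel alarm bell, round, 69 mm tall, 0.19 to 0.33 kg. Foot 60 mm across and 8 mm thick, upright cylindrical skirt 54 mm across from 10 to 46 mm above the underside (the place to grip), then a dome and a 12 mm button on top. Origin: centre of the underside; z up. At the start it stands on the square stand.
- watch_case: Loose square tortoiseshell (dark brown) watch case, a box 56 x 56 mm and 60 mm tall, 0.13 to 0.24 kg, with a brass-ringed round white window in its top. Origin: centre of the underside; x and y square to its sides, z up. At the start it stands on the oblong stand.
- oblong_stand: Fixed pale wooden display stand, 84 mm along its x, 134 mm along its y, 20 mm high, flat top; the clock's own place, the clock's x along the stand's x, either way round. Origin: centre of its underside, on the shelf at z = 0.
- round_stand: Fixed pale wooden display stand, round, 110 mm across, 20 mm high, flat top; the bell's own place. Origin: centre of its underside, on the shelf at z = 0.
- square_stand: Fixed pale wooden display stand, 100 x 100 mm, 20 mm high, flat top; the watch case's own place, any of the four ways round. Origin: centre of its underside, on the shelf at z = 0; x and y square to its sides.
- pad: Fixed round black rubber pad, 120 mm across, 10 mm thick, flat top, empty at the start; the parking place for any one piece. Origin: centre of its underside, on the shelf at z = 0.
- rod_near: Boxwood pendulum rod with a flat brass bob, lying loose on the shelf on the robot's side, 193 mm long, 38 mm wide at the bob, 12 mm thick; a bystander. Origin on its underside, midway, rod along its x.
- rod_far: A like pendulum rod lying loose on the shelf among the stands, farther from the robot; a bystander. Origin on its underside, midway, rod along its x.
- tin: Round metal polish tin with a lid, 52 mm across, 44 mm tall, loose on the shelf; a bystander. Origin: centre of the underside.
Things that resemble listed ones, but are neither listed nor needed, are in the scene too. Leave any green look-alike of the oblong_stand alone.

How it is judged (in metres and radians):
On the way:
1. One of the three pieces has been parked on the rubber pad: upright, at rest, released, within 40 mm of the pad's centre (((horizontal distance between clock and pad below 0.04 m and z of clock in the frame of pad between 0.007 and 0.014 m and angle between clock's own z axis and vertical below 0.1 rad and linear speed of clock below 0.02 m/s and angular speed of clock below 0.2 rad/s and contact force between the fingers and clock below 0.05 N) or (horizontal distance between bell and pad below 0.04 m and z of bell in the frame of pad between 0.007 and 0.014 m and angle between bell's own z axis and vertical below 0.1 rad and linear speed of bell below 0.02 m/s and angular speed of bell below 0.2 rad/s and contact force between the fingers and bell below 0.05 N) or (horizontal distance between watch_case and pad below 0.04 m and z of watch_case in the frame of pad between 0.007 and 0.014 m and angle between watch_case's own z axis and vertical below 0.1 rad and linear speed of watch_case below 0.02 m/s and angular speed of watch_case below 0.2 rad/s and contact force between the fingers and watch_case below 0.05 N))), for 0.2 s.
At the end, for the whole second after the job is handed in: Clock on the oblong, bell on the round, watch case on the square stand: each within 14 mm of its centre, resting on its top, upright, released and at rest; clock (either way round) and watch case (any of four ways) within 15 degrees of square to their stands (horizontal distance between clock and oblong_stand below 0.014 m and z of clock in the frame of oblong_stand between 0.017 and 0.024 m and angle between each of clock, bell, watch_case's own z axis and vertical below 0.1 rad and linear speed of each of clock, bell, watch_case below 0.02 m/s and angular speed of each of clock, bell, watch_case below 0.2 rad/s and contact force between the fingers and clock below 0.05 N and horizontal distance between bell and round_stand below 0.014 m and z of bell in the frame of round_stand between 0.017 and 0.024 m and contact force between the fingers and bell below 0.05 N and horizontal distance between watch_case and square_stand below 0.014 m and z of watch_case in the frame of square_stand between 0.017 and 0.024 m and contact force between the fingers and watch_case below 0.05 N and angle between the x axis of clock and the x axis of oblong_stand, either way round below 0.26 rad and (angle between the x axis of watch_case and the x axis of square_stand, either way round below 0.26 rad or angle between the x axis of watch_case and the y axis of square_stand, either way round below 0.26 rad)); the robot touches nothing.
It fails at once if a piece was set or dropped on the bare shelf (height (world z) of any of clock, bell, watch_case below 0.005 m).
It fails at once if a piece was tipped by more than 30 degrees (angle between any of clock, bell, watch_case's own z axis and vertical above 0.52 rad).
It fails at once if a piece was dropped or thrown (faster than 0.5 m/s with no finger on it) ((linear speed of clock above 0.5 m/s and contact force between the fingers and clock below 0.01 N) or (linear speed of bell above 0.5 m/s and contact force between the fingers and bell below 0.01 N) or (linear speed of watch_case above 0.5 m/s and contact force between the fingers and watch_case below 0.01 N)).
It fails at once if a pendulum rod or the polish tin was moved by more than 20 mm (distance of any of rod_near, rod_far, tin from where it was at the start of the episode above 0.02 m).
It also fails if it takes over 106 s, if anything falls off the work surface, if the arm or the gripper's body presses on something with over 40 N, if the wrist force passes 120 N, or if a joint passes its speed limit or range.

## Robot

A 6-joint arm with a two-finger parallel gripper is mounted at the origin on the work surface. World frame = base frame: x ahead of the robot, y to its left, z up, the work surface at z = 0. Lengths are in m, angles in degrees, forces in N, time in s.
With the tool pointing down it reaches from about 0.375 to 0.9 m from the base axis. Payload 3.1 kg.
Tool frame: the origin (TCP) lies on the centre line of the jaws, within the pads' length; the fingertips stand 8 mm ahead of it and the grasp point (between the pads) lies 11 mm behind it; z points along the fingers, y is the line along which they close (so a half turn about z gives the same grasp; the last joint's range is limited). The gripper opens to 87 mm and grips with 3 to 60 N. Pads are 19 mm wide; open, the fingers measure 117 mm over their backs; the gripper's body (75 mm by 190 mm) begins 51 mm behind the grasp point.
Start: joints at [-80.701, 30.224, 82.088, -0, 67.689, -10.227], TCP at [0.209, -0.589, 0.192] pointing down, gripper open.
Joint ranges: [-176.69, 176.69], [-43.24, 126.21], [12.49, 139.97], [-82, 262], [0, 151.66], [-163.58, 163.58]. Speed limits (degrees/s): [159.86, 159.86, 180, 180, 180, 180].

## Interface

Orientations are given as a 3x3 rotation matrix whose columns are the frame's x, y, z axes.
In Python, from rig import * gives the robot as it stands.
- The arm moves only by the tool step_arm, never from a script. Its argument "targets" is a list of rows, each a list of 5 numbers: the opening, from -1 (shut) to 1 (fully open), then the shift along the world's x, y, z normalised to -1 to 1, where 1 is 0.25 m, then the turn about the world's z normalised to -1 to 1, where 1 is 180 degrees. In form: [[fingers, x, y, z, turn], ...]. A call has 1 to 20 rows; each row is the pose to reach, as a shift and turn from the pose commanded when the call began, turning the shorter way round; what a row does not reach only later rows make up. A row lasts 1/10 s, in which the tool goes at most 50 mm and 8.59 degrees, less where a joint would pass 70% of its speed; a pose out of reach is approached as far as the arm can. A call with a number of a shift or a turn outside -1 to 1 is refused whole. A call with a gripper value outside its range is refused whole. The fingers move at their own pace and stop on an object; the grip force is fixed at half the most. Time passes only in rows, so rows that repeat a pose let the fingers close. It gives the time, the measured TCP pose, the force, the opening and the grip force at its end, in the units of the state.
- read_state(): the state, without advancing time (a new reading comes with each control period).
- capture(name): name is "scene" or "side" or "wrist"; returns a dict with "color" (480x640x3 uint8, red, green, blue), "mtx" (3x3 intrinsics, pixels), "pose" (4x4, takes a point from camera to world coordinates). Camera axes: x right, y down, z forward; pixel columns grow to the right and rows downward; lengths in m; the calibration is good to about 2 mm. A picture is of the moment at which its call begins. There is no depth.
- hand_in(): hands the job in; it is judged then, once.
The state is a dict: "time_s": time; "joint_positions": joint angles; "qvel": joint speeds; "tau": joint torques, N m; "position": TCP position; "tcp_rot": TCP orientation; "force": force on the tool from outside, world axes, zero at the start; "moment": the same for the moment, N m; "opening": opening from 0.0 (shut) to 1.0 (fully open); "grasp_force": force on a finger pad.
Only numpy, scipy, OpenCV 4.12 (cv2) and the standard library are available. Lean on these libraries where they do the work, as an engineer would, in place of code of your own. Each camera call takes 0.05 s, during which the arm holds its last target. There are 200 camera calls.

## Working session

There is one attempt and no reset: what is moved stays moved. The work goes in short steps, Python scripts to look and compute and a tool call to move; the robot and the scene stay as the last step left them, time stands still between calls to the robot, and variables do not carry over. Pictures are saved under pics/ and viewed, at most 16 in all, crops included, and the job is handed in when it is done.

Besides the shell and the picture viewer there is one more tool, called after "Emit:" as name(argument=value, ...) on one line, values as JSON. step_arm: Moves the arm, as the interface text tells. Scaled input: -1 to 1 covers 0.25 m each way for a shift and 180 degrees each way for a turn. Its arguments: {"type":"object","properties":{"targets":{"type":"array","items":{"type":"array","items":{"type":"number"}}}},"required":["targets"]}

```bash
ls; mkdir -p pics; cat > h.py <<'E'
from rig import *
import cv2, numpy as np
def snap(n,f):
    c=capture(n); cv2.imwrite('pics/'+f+'.png',c['color'][:,:,::-1]); np.savez('pics/'+f+'.npz',**c); return c
def ld(f): return dict(np.load('pics/'+f+'.npz'))
def ray(c,px,z):
    p=np.atleast_2d(np.array(px,float)); d=np.c_[p,np.ones(len(p))]@np.linalg.inv(c['mtx']).T@c['pose'][:3,:3].T
    o=c['pose'][:3,3]; return (o+d*((z-o[2])/d[:,2])[:,None])
def proj(c,P):
    P=np.atleast_2d(np.array(P,float)); q=(P-c['pose'][:3,3])@c['pose'][:3,:3]; u=q@c['mtx'].T; return u[:,:2]/u[:,2:]
E
python3 - <<'E'
from h import *
for n in('scene','side'):
    c=snap(n,n+'0'); print(n,c['mtx'].round(1).tolist(),c['pose'].round(3).tolist())
E
```

```text
pics
scene [[475.0, 0.0, 312.9], [0.0, 475.0, 238.0], [0.0, 0.0, 1.0]] [[-0.106, 0.751, -0.651, 1.261], [0.994, 0.082, -0.066, -0.032], [0.004, -0.655, -0.756, 0.957], [0.0, 0.0, 0.0, 1.0]]
side [[618.2, 0.0, 323.7], [0.0, 618.2, 240.7], [0.0, 0.0, 1.0]] [[-0.964, -0.176, 0.2, 0.258], [-0.266, 0.686, -0.677, 0.718], [-0.018, -0.706, -0.708, 0.949], [0.0, 0.0, 0.0, 1.0]]
```

View pics/scene0.png

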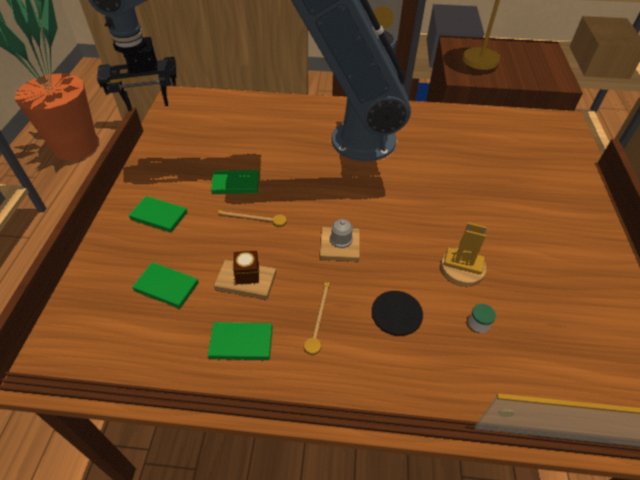

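View pics/side0.png

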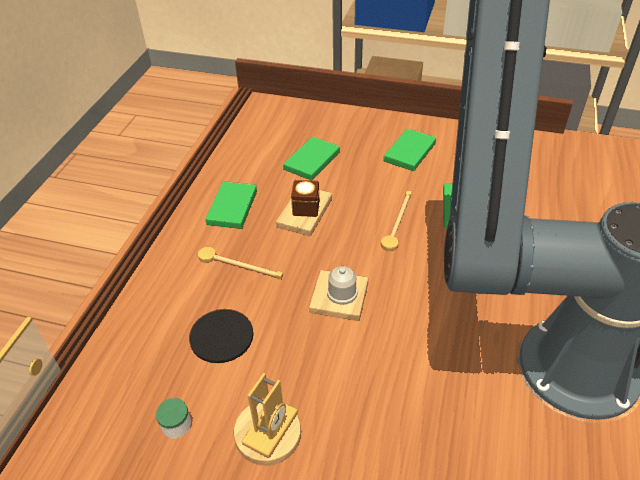

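The scene view shows the watch case on the oblong stand at (246,270), the bell on the square stand at (341,240) and the clock on the round stand at (465,260). The pad is at (397,313), the tin at (481,318), and the rods at (252,217) and (318,318). Four green look-alikes sit at (236,182), (158,214), (166,284) and (240,341). The side view shows the same layout.

```bash
python3 - <<'E'
from h import *
for f,pts in(('scene0',[(225,283),(326,250),(462,277),(397,313),(481,313)]),('side0',[(295,222),(328,305),(265,455),(220,335),(172,411)])):
    c=ld(f); hsv=cv2.cvtColor(c['color'],cv2.COLOR_RGB2HSV)
    for p in pts: print(f,p,hsv[p[1],p[0]],c['color'][p[1],p[0]])
    print('teak',hsv[300,450] if f=='scene0' else hsv[300,400])
s=cv2.imread('pics/scene0.png')[190:360,190:510]; t=cv2.imread('pics/side0.png')[160:470,150:420]
cv2.imwrite('pics/cr1.png',cv2.resize(s,(800,425),interpolation=cv2.INTER_CUBIC))
cv2.imwrite('pics/cr2.png',cv2.resize(t,(522,600),interpolation=cv2.INTER_CUBIC))
E
```

```text
scene0 (225, 283) [ 16 152 176] [176 128  71]
scene0 (326, 250) [ 16 153 185] [185 134  74]
scene0 (462, 277) [ 16 152 200] [200 145  81]
scene0 (397, 313) [15 46 33] [33 30 27]
scene0 (481, 313) [ 66 112  98] [55 98 63]
teak [ 13 195 154]
side0 (295, 222) [ 21 116 249] [249 214 136]
side0 (328, 305) [ 21 114 250] [250 216 138]
side0 (265, 455) [ 17 152 164] [164 123  66]
side0 (220, 335) [17 43 53] [53 49 44]
side0 (172, 411) [ 62  89 158] [103 158 107]
teak [ 13 154 235]
```

View pics/cr1.png

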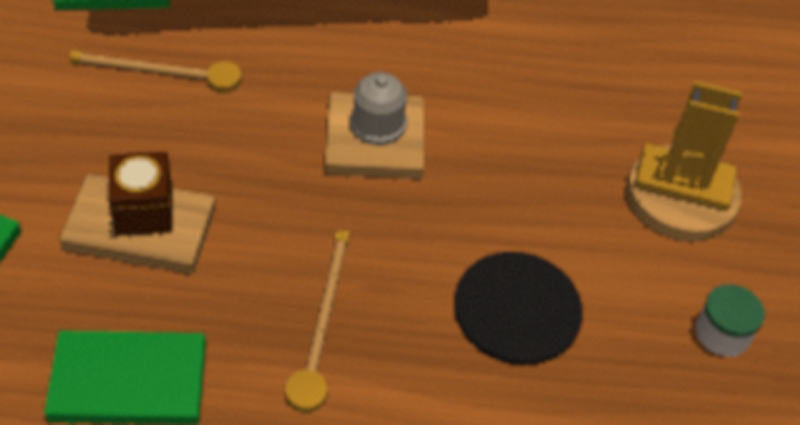

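View pics/cr2.png

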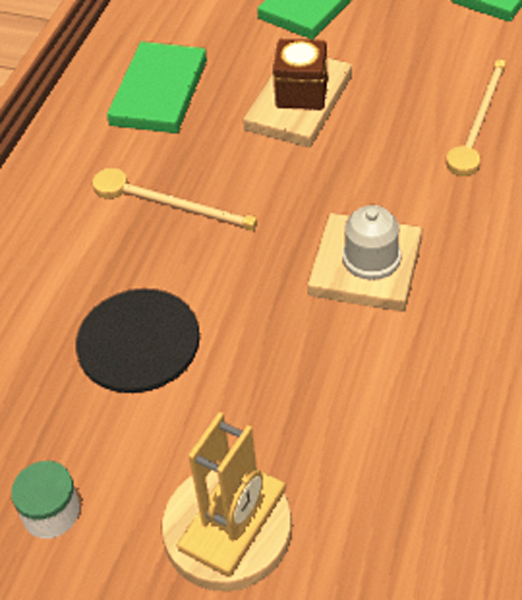

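The crops confirm the choice. The pale oblong stand (under the watch case) is distinct from the green slabs, and the brass clock's dial faces right in the side view (cr2 245,500). Next I turn the rough corner pixels into positions.

```bash
cat > m.py <<'E'
from h import *
a=lambda P:np.array(P,float)/2.5+[190,190]
b=lambda P:np.array(P,float)/1.935+[150,160]
S,T=ld('scene0'),ld('side0')
def show(n,X): print(n,X[:,:2].round(3).tolist(),'edges',np.linalg.norm(np.diff(X,axis=0,append=X[:1]),axis=1).round(3),'mean',X.mean(0)[:2].round(4))
show('oblS',ray(S,a([(88,176),(215,193),(191,262),(63,238)]),.02))
show('oblT',ray(T,b([(352,63),(305,136),(246,123)]),.02))
show('sqS',ray(S,a([(330,93),(423,97),(424,168),(327,166)]),.02))
show('sqT',ray(T,b([(329,214),(421,227),(405,299),(309,288)]),.02))
show('rndS',ray(S,a([(628,187),(741,187)]),.02)); show('rndT',ray(T,b([(162,521),(291,521)]),.02))
show('watchS',ray(S,a([(110,155),(168,153),(172,183),(110,186)]),.08))
show('watchT',ray(T,b([(278,40),(327,41),(327,73),(274,71)]),.08))
show('bellS',ray(S,a([(381,79)]),.089)); show('bellT',ray(T,b([(372,211)]),.089))
show('clkS',ray(S,a([(697,84),(740,92),(733,109),(689,100)]),.144))
show('clkT',ray(T,b([(222,414),(256,431),(222,472),(192,458)]),.144))
for n,c in(('S',S),('T',T)):
    h=cv2.cvtColor(c['color'],cv2.COLOR_RGB2HSV)
    m=((h[...,2]<70)&(h[...,1]<90)).astype('uint8')
    k=[x for x in cv2.findContours(m,0,2)[0] if cv2.contourArea(x)>1000]
    for x in k:
        M=cv2.moments(x);p=(M['m10']/M['m00'],M['m01']/M['m00']); print('pad?',n,p,ray(c,[p],.008).round(3))
show('tin',ray(S,a([(735,310)]),.044));show('tinT',ray(T,b([(44,490)]),.044))
show('rodn',ray(S,a([(75,57),(225,75)]),.006));show('rodf',ray(S,a([(342,236),(306,388)]),.006))
E
python3 m.py
```

```text
oblS [[0.551, -0.325], [0.559, -0.195], [0.642, -0.205], [0.628, -0.332]] edges [0.13  0.084 0.128 0.077] mean [ 0.5949 -0.2645]
oblT [[0.544, -0.326], [0.563, -0.193], [0.634, -0.196]] edges [0.135 0.071 0.158] mean [ 0.5804 -0.2384]
sqS [[0.413, -0.095], [0.408, 0.004], [0.504, 0.009], [0.512, -0.088]] edges [0.099 0.097 0.098 0.1  ] mean [ 0.4594 -0.0424]
sqT [[0.505, -0.086], [0.408, -0.093], [0.403, 0.003], [0.498, 0.013]] edges [0.097 0.096 0.095 0.1  ] mean [ 0.4537 -0.0408]
rndS [[0.507, 0.213], [0.494, 0.325]] edges [0.113 0.113] mean [0.5004 0.2686]
rndT [[0.548, 0.285], [0.442, 0.257]] edges [0.109 0.109] mean [0.4949 0.2707]
watchS [[0.569, -0.291], [0.561, -0.237], [0.596, -0.227], [0.606, -0.284]] edges [0.055 0.037 0.058 0.037] mean [ 0.5832 -0.2597]
watchT [[0.618, -0.277], [0.563, -0.289], [0.548, -0.236], [0.606, -0.224]] edges [0.056 0.055 0.059 0.054] mean [ 0.5838 -0.2564]
bellS [[0.451, -0.041]] edges [0.] mean [ 0.4511 -0.0412]
bellT [[0.448, -0.041]] edges [0.] mean [ 0.4477 -0.041 ]
clkS [[0.477, 0.253], [0.483, 0.291], [0.505, 0.282], [0.498, 0.243]] edges [
[... 378 characters left out ...]
]]
pad? S (451.73239012642983, 24.91340557896849) [[-0.838  0.354  0.008]]
pad? S (361.4647904427949, 70.99286549174977) [[-0.413 -0.021  0.008]]
pad? S (119.12901060545039, 16.116391461941202) [[-0.756 -1.106  0.008]]
pad? T (220.91716210860088, 335.8514995375875) [[0.644 0.108 0.008]]
pad? T (558.124719940254, 322.83511741764164) [[ 0.039 -0.082  0.008]]
pad? T (460.425637025481, 142.59169700121336) [[ 0.282 -0.607  0.008]]
tin [[0.656, 0.292]] edges [0.] mean [0.6562 0.2918]
tinT [[0.646, 0.295]] edges [0.] mean [0.6465 0.295 ]
rodn [[0.377, -0.382], [0.386, -0.212]] edges [0.17 0.17] mean [ 0.3818 -0.2971]
rodf [[0.587, -0.066], [0.754, -0.084]] edges [0.168 0.168] mean [ 0.6704 -0.0751]
```

```bash
python3 -c "
from h import *
s=read_state(); print(s['time_s'],s['position'],np.array(s['tcp_rot']).round(3).tolist(),s['opening']); c=snap('wrist','w0'); R=np.array(s['tcp_rot']);print((R.T@(c['pose'][:3,3]-np.array(s['position']))).round(3),(R.T@c['pose'][:3,:3]).round(3).tolist())"
```

```text
0.1 [ 0.20880236 -0.58833185  0.19087797] [[0.942, 0.334, -0.0], [0.334, -0.942, 0.002], [0.0, -0.002, -1.0]] 0.9997056124094037
[ 0.078  0.001 -0.195] [[-0.0, -0.959, -0.283], [1.0, -0.0, -0.0], [-0.0, -0.283, 0.959]]
```

Emit:
step_arm(targets=[[1,0.15,0.15,0.1,0],[1,0.3,0.3,0.2,0],[1,0.45,0.45,0.3,0],[1,0.6,0.6,0.4,0],[1,0.75,0.67,0.4,0],[1,0.9,0.67,0.4,0],[1,1,0.67,0.4,0],[1,1,0.67,0.4,0]])

```text
time_s: 0.95
position: [0.4629, -0.4203, 0.2916]
tcp_rot: [[0.941, 0.339, 0.002], [0.339, -0.941, -0.001], [0.002, 0.001, -1.0]]
force: [-0.3, -0.6, -0.3]
opening: 0.994
grasp_force: 0.0
```

Emit:
step_arm(targets=[[1,0.13,0.17,-0.03,-0.02],[1,0.26,0.34,-0.06,-0.042],[1,0.4,0.5,-0.1,-0.042],[1,0.484,0.65,-0.12,-0.042],[1,0.484,0.65,-0.12,-0.042],[1,0.484,0.65,-0.12,-0.042]])

```text
time_s: 1.55
position: [0.5794, -0.2579, 0.261]
tcp_rot: [[0.978, 0.21, -0.002], [0.21, -0.978, 0.0], [-0.002, -0.001, -1.0]]
force: [0.6, -0.3, -0.3]
opening: 1.002
grasp_force: 0.0
```

```bash
python3 -c "
from h import *
snap('wrist','w1');s=read_state();print(s['position'])"
```

```text
[ 0.57910645 -0.25941237  0.26138876]
```

View pics/w1.png

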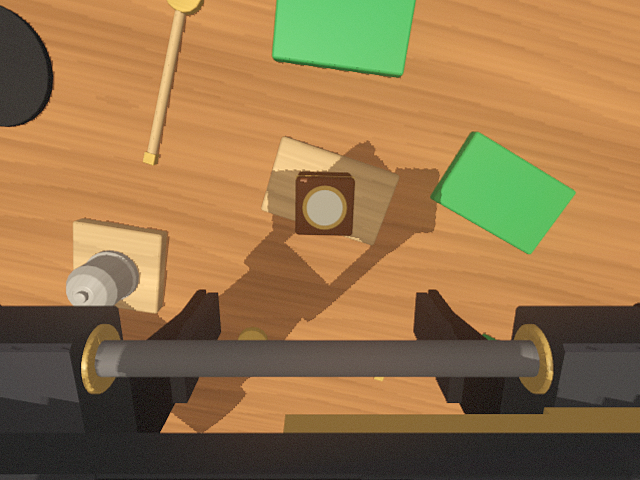

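```bash
cat >> h.py <<'E'
def cen(m,box):
    x0,y0,x1,y1=box; q=np.zeros(m.shape,'uint8'); q[y0:y1,x0:x1]=m[y0:y1,x0:x1]
    k=max(cv2.findContours(q,0,1)[0],key=cv2.contourArea); M=cv2.moments(k); return (M['m10']/M['m00'],M['m01']/M['m00']),k
def show(n,X): 
    e=np.diff(X,axis=0,append=X[:1]); print(n,X[:,:2].round(3).tolist(),'len',np.linalg.norm(e,axis=1).round(3),'ang',np.degrees(np.arctan2(e[:,1],e[:,0])).round(1),'mean',X.mean(0)[:2].round(4))
E
python3 - <<'E'
from h import *
c=ld('w1');h=cv2.cvtColor(c['color'],cv2.COLOR_RGB2HSV)
p,k=cen((h[...,1]<70)&(h[...,2]>120),(290,165,360,240));print(p,ray(c,[p],.08))
show('top',ray(c,[(297,179),(353,178),(353,235),(296,233)],.08))
show('obl',ray(c,[(283,137),(398,176),(372,244),(262,208)],.02))
show('sq',ray(c,[(75,219),(167,232),(159,306)],.02))
E
```

```text
(324.12187159956477, 207.22597025752628) [[ 0.58758088 -0.26392871  0.08      ]]
top [[0.608, -0.233], [0.62, -0.284], [0.567, -0.297], [0.557, -0.243]] len [0.053 0.055 0.056 0.052] ang [ -76.9 -166.4  100.    10.2] mean [ 0.5881 -0.2644]
obl [[0.641, -0.209], [0.627, -0.338], [0.547, -0.33], [0.561, -0.2]] len [0.13  0.081 0.131 0.08 ] ang [-96.1 173.9  83.5  -6.2] mean [ 0.594  -0.2693]
sq [[0.505, 0.003], [0.512, -0.1], [0.418, -0.1]] len [0.103 0.093 0.134] ang [ -86.3 -179.9   49.8] mean [ 0.4784 -0.0657]
```

The wrist view shows the watch-case window at (324,207) with the jaws square to its sides. The oblong stand's corners are at (283,137), (398,176), (372,244) and (262,208), and the sizes check out at 131 x 81 mm. I'm descending on the watch case.

Emit:
step_arm(targets=[[1,0.024,-0.012,-0.15,0],[1,0.024,-0.012,-0.3,0],[1,0.024,-0.012,-0.45,0],[1,0.024,-0.012,-0.6,0],[1,0.024,-0.012,-0.7,0],[1,0.024,-0.012,-0.8,0],[1,0.024,-0.012,-0.872,0],[1,0.024,-0.012,-0.872,0],[1,0.024,-0.012,-0.872,0],[-1,0.024,-0.012,-0.872,0],[-1,0.024,-0.012,-0.872,0],[-1,0.024,-0.012,-0.872,0],[-1,0.024,-0.012,-0.872,0],[-1,0.024,-0.012,-0.872,0],[-1,0.024,-0.012,-0.872,0],[-1,0.024,-0.012,-0.872,0]])

```text
time_s: 3.2
position: [0.5864, -0.2625, 0.0443]
tcp_rot: [[0.978, 0.208, 0.001], [0.208, -0.978, -0.001], [0.001, 0.001, -1.0]]
force: [-0.3, -1.1, 2.9]
opening: 0.635
grasp_force: 29.9
```

Emit:
step_arm(targets=[[-1,0,0,0.06,0],[-1,0,0,0.15,0],[-1,0,0,0.3,0],[-1,0,0,0.45,0],[-1,0,0,0.56,0],[-1,0,0.1,0.6,0],[-1,0.04,0.22,0.6,0],[-1,0.08,0.36,0.6,0],[-1,0.12,0.5,0.6,0],[-1,0.16,0.64,0.6,0],[-1,0.2,0.78,0.6,0],[-1,0.24,0.9,0.6,0],[-1,0.248,1,0.6,0],[-1,0.248,1,0.6,0]])

```text
time_s: 4.6
position: [0.6469, -0.0076, 0.1937]
tcp_rot: [[0.977, 0.212, -0.002], [0.212, -0.977, 0.002], [-0.002, -0.003, -1.0]]
force: [-0.7, -0.5, -1.1]
opening: 0.641
grasp_force: 29.9
```

Emit:
step_arm(targets=[[-1,0,0.12,0,0],[-1,0,0.25,0,0],[-1,0,0.38,0,0],[-1,0,0.46,0,0],[-1,0,0.468,0,0],[-1,0,0.468,0,0]])

```text
time_s: 5.2
position: [0.6474, 0.1046, 0.1937]
tcp_rot: [[0.978, 0.208, -0.001], [0.208, -0.978, -0.001], [-0.001, 0.001, -1.0]]
force: [-0.1, 0.2, -3.2]
opening: 0.635
grasp_force: 29.9
```

```bash
python3 - <<'E'
from h import *
c=snap('scene','s1');print(read_state()['position']);h=cv2.cvtColor(c['color'],cv2.COLOR_RGB2HSV)
w=snap('wrist','w2')
print(proj(w,[[.648,.105,.01]]))
im=np.hstack([cv2.resize(cv2.imread('pics/s1.png'),(400,300)),cv2.resize(cv2.imread('pics/w2.png'),(400,300))]);cv2.imwrite('pics/v1.png',im)
E
```

```text
[0.64761235 0.10388219 0.19374447]
[[314.83431699 213.17375006]]
```

View pics/v1.png

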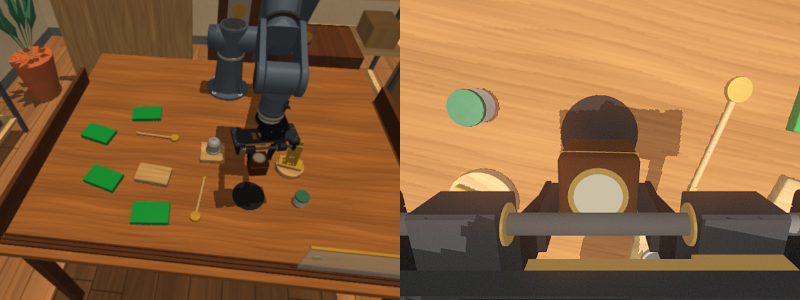

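The watch case is held upright over the pad, and the oblong stand is clear. I'm lowering it onto the pad.

Emit:
step_arm(targets=[[-1,0,0,-0.12,0],[-1,0,0,-0.26,0],[-1,0,0,-0.4,0],[-1,0,0,-0.5,0],[-1,0,0,-0.56,0],[-1,0,0,-0.6,0],[-1,0,0,-0.625,0],[-1,0,0,-0.635,0],[-1,0,0,-0.637,0],[-1,0,0,-0.637,0],[-1,0,0,-0.637,0]])

```text
time_s: 6.4
position: [0.6486, 0.1051, 0.0355]
tcp_rot: [[0.978, 0.208, 0.002], [0.208, -0.978, -0.0], [0.002, 0.0, -1.0]]
force: [0.9, -0.5, -2.3]
opening: 0.635
grasp_force: 29.9
```

Emit:
step_arm(targets=[[1,0,0,0,0],[1,0,0,0,0],[1,0,0,0,0],[1,0,0,0,0],[1,0,0,0.02,0],[1,0,0,0.1,0],[1,0,0,0.25,0],[1,0,0,0.45,0],[1,0,0,0.65,0],[1,0,0,0.85,0],[1,0,0,0.9,0],[1,0,0,0.9,0]])

```text
time_s: 7.6
position: [0.6497, 0.105, 0.2633]
tcp_rot: [[0.978, 0.207, 0.007], [0.207, -0.978, -0.0], [0.007, 0.002, -1.0]]
force: [-0.6, -0.7, -1.2]
opening: 0.997
grasp_force: 0.0
```

```bash
python3 - <<'E'
from h import *
c=ld('s1');h=cv2.cvtColor(c['color'],cv2.COLOR_RGB2HSV)
m=(h[...,1]<170)&(h[...,2]>120)&(h[...,0]<30)
p,k=cen(m,(205,250,290,305)); r=cv2.minAreaRect(k);print(p,r,ray(c,[p],.018),cv2.approxPolyDP(k,5,True)[:,0].tolist())
w=snap('wrist','w3');h=cv2.cvtColor(w['color'],cv2.COLOR_RGB2HSV);print(read_state()['position'])
E
```

```text
(245.06130528220788, 277.180861893451) ((244.5159912109375, 276.9119873046875), (57.86944580078125, 28.97944450378418), 10.30484676361084) [[ 0.59546344 -0.26606554  0.018     ]] [[224, 260], [214, 286], [267, 294], [274, 268]]
[0.64786033 0.1049736  0.26021576]
```

View pics/w3.png

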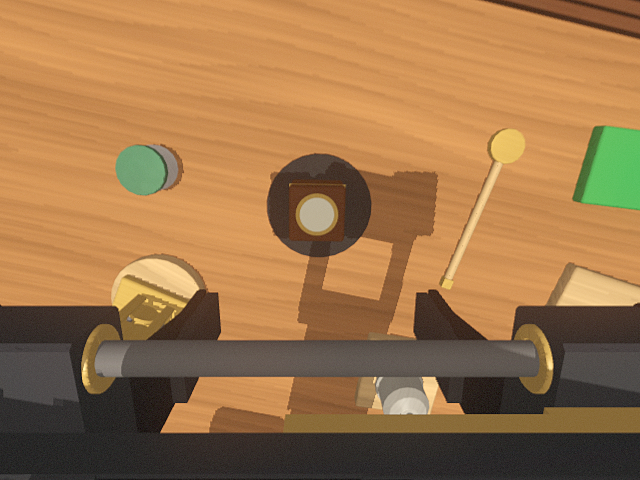

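The watch case stands upright at the pad's centre, with its window at (317,214) and the pad disc centred at about (319,205). Next I move over the clock and turn to grip across its x.

Emit:
step_arm(targets=[[1,0,0,0.08,0.04],[1,-0.08,0.08,0.08,0.08],[1,-0.16,0.16,0.08,0.12],[1,-0.24,0.24,0.08,0.16],[1,-0.32,0.32,0.08,0.2],[1,-0.4,0.4,0.08,0.24],[1,-0.48,0.48,0.08,0.28],[1,-0.56,0.58,0.08,0.32],[1,-0.636,0.654,0.08,0.35],[1,-0.636,0.654,0.08,0.35],[1,-0.636,0.654,0.08,0.35],[1,-0.636,0.654,0.08,0.35]])

```text
time_s: 8.85
position: [0.489, 0.2677, 0.2781]
tcp_rot: [[0.261, 0.965, -0.002], [0.965, -0.261, -0.001], [-0.002, -0.002, -1.0]]
force: [1.0, -0.3, -0.1]
opening: 0.997
grasp_force: 0.0
```

```bash
python3 - <<'E'
from h import *
c=ld('w3');h=cv2.cvtColor(c['color'],cv2.COLOR_RGB2HSV)
p,k=cen((h[...,1]<70)&(h[...,2]>120),(285,180,350,245));print(p,ray(c,[p],.07))
c=snap('wrist','w4');s=read_state();print(s['position'],s['tcp_rot'],s['joint_positions'])
E
```

```text
(316.41242603550296, 214.16331360946745) [[0.64904957 0.10418794 0.07      ]]
[0.48933194 0.26757959 0.27838624] [[ 2.61159643e-01  9.65294395e-01 -1.54010237e-03]
 [ 9.65294833e-01 -2.61161139e-01 -8.63033464e-04]
 [-1.23529626e-03 -1.26126335e-03 -9.99998442e-01]] [ 1.72039464e+01  1.97908276e+01  8.54115057e+01 -2.18925073e-02
  7.48965866e+01  3.23486078e+01]
```

View pics/w4.png

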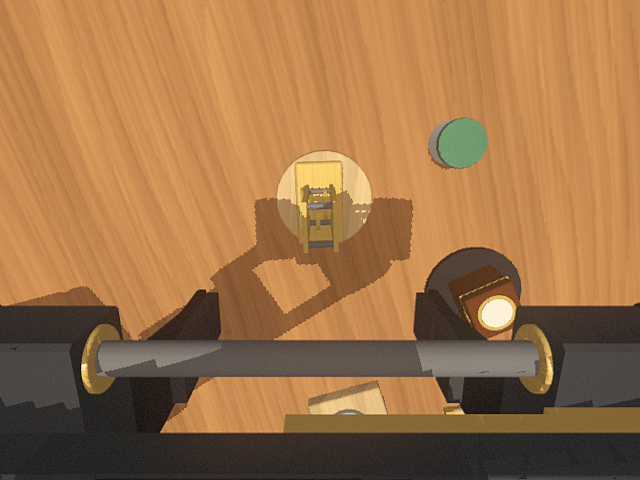

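```bash
python3 - <<'E'
from h import *
c=ld('w4')
B=ray(c,[(296,162),(342,162)],.034);show('base',B);v=np.array([.261,.965,0]);print('ctr',B.mean(0)-.046*v)
show('plate near',ray(c,[(301,251),(341,251)],.144)); print(ray(c,[(321,251)],.144)+.022*v)
h=cv2.cvtColor(c['color'],cv2.COLOR_RGB2HSV);print(h[200,287],h[155,324],h[140,324])
show('round',ray(c,[(277,197),(372,197)],.02)); show('round v',ray(c,[(324,150.5)],.02)-.055*v)
E
```

```text
base [[0.479, 0.316], [0.527, 0.303]] len [0.05 0.05] ang [-15.1 164.9] mean [0.5027 0.3093]
ctr [0.49068486 0.26493753 0.034     ]
plate near [[0.47, 0.249], [0.503, 0.24]] len [0.035 0.035] ang [-15.1 164.9] mean [0.4865 0.2442]
[[0.49225616 0.26544045 0.144     ]]
[ 17 118 164] [ 18 107 236] [ 14 148 202]
round [[0.446, 0.283], [0.551, 0.254]] len [0.109 0.109] ang [-15.1 164.9] mean [0.4983 0.2687]
round v [[0.497, 0.266]] len [0.] ang [0.] mean [0.4967 0.2658]
```

Emit:
step_arm(targets=[[1,0.007,-0.006,-0.15,0],[1,0.007,-0.006,-0.3,0],[1,0.007,-0.006,-0.45,0],[1,0.007,-0.006,-0.57,0],[1,0.007,-0.006,-0.64,0],[1,0.007,-0.006,-0.672,0],[1,0.007,-0.006,-0.672,0],[1,0.007,-0.006,-0.672,0],[-1,0.007,-0.006,-0.672,0],[-1,0.007,-0.006,-0.672,0],[-1,0.007,-0.006,-0.672,0],[-1,0.007,-0.006,-0.672,0],[-1,0.007,-0.006,-0.672,0],[-1,0.007,-0.006,-0.672,0],[-1,0.007,-0.006,-0.672,0],[-1,0.007,-0.006,-0.672,0],[-1,0.007,-0.006,-0.672,0]])

```text
time_s: 10.6
position: [0.491, 0.2668, 0.1115]
tcp_rot: [[0.259, 0.966, 0.001], [0.966, -0.259, -0.0], [-0.0, 0.001, -1.0]]
force: [1.0, -0.0, -0.4]
opening: 0.325
grasp_force: 29.9
```

Emit:
step_arm(targets=[[-1,0,0,0.03,0],[-1,0,0,0.08,0],[-1,0,0,0.16,0],[-1,0,0,0.26,0],[-1,0,0,0.36,0],[-1,0,0,0.46,0],[-1,0,0,0.52,0],[-1,0.0,-0.05,0.54,0],[-1,0.01,-0.12,0.54,0.005],[-1,0.03,-0.22,0.54,0.01],[-1,0.05,-0.34,0.54,0.015],[-1,0.07,-0.46,0.54,0.02],[-1,0.09,-0.58,0.54,0.025],[-1,0.12,-0.7,0.54,0.03],[-1,0.14,-0.82,0.54,0.035],[-1,0.16,-0.94,0.54,0.04],[-1,0.18,-1,0.54,0.049]])

```text
time_s: 12.3
position: [0.5344, 0.0135, 0.2457]
tcp_rot: [[0.109, 0.994, -0.003], [0.994, -0.109, -0.002], [-0.002, -0.002, -1.0]]
force: [-0.4, -0.8, -5.7]
opening: 0.324
grasp_force: 29.9
```

Emit:
step_arm(targets=[[-1,0.03,-0.12,0,0],[-1,0.06,-0.24,0,0],[-1,0.09,-0.36,0,0],[-1,0.12,-0.48,0,0],[-1,0.15,-0.6,0,0],[-1,0.18,-0.72,0,0],[-1,0.2,-0.84,0,0],[-1,0.22,-0.94,0,0],[-1,0.234,-1,0,0],[-1,0.234,-1,0,0],[-1,0.234,-1,0,0]])

```text
time_s: 13.4
position: [0.5931, -0.232, 0.2458]
tcp_rot: [[0.109, 0.994, -0.002], [0.994, -0.109, 0.003], [0.002, -0.002, -1.0]]
force: [0.3, 1.7, -4.9]
opening: 0.326
grasp_force: 29.9
```

Emit:
step_arm(targets=[[-1,0.006,-0.1,-0.08,0],[-1,0.006,-0.14,-0.18,0],[-1,0.006,-0.14,-0.28,0],[-1,0.006,-0.14,-0.38,0],[-1,0.006,-0.14,-0.43,0],[-1,0.006,-0.14,-0.43,0],[-1,0.006,-0.14,-0.43,0]])

```text
time_s: 14.1
position: [0.5964, -0.2677, 0.1399]
tcp_rot: [[0.107, 0.994, 0.001], [0.994, -0.107, -0.001], [-0.001, 0.001, -1.0]]
force: [0.4, 0.7, -5.0]
opening: 0.328
grasp_force: 29.9
```

```bash
python3 - <<'E'
from h import *
c=snap('side','t1');d=snap('wrist','w5');print(read_state()['position'])
a=cv2.imread('pics/t1.png')[130:280,220:420];b=cv2.imread('pics/w5.png')
cv2.imwrite('pics/v2.png',np.hstack([cv2.resize(a,(400,300)),cv2.resize(b,(400,300))]))
E
```

```text
[ 0.59698498 -0.26821168  0.1408842 ]
```

View pics/v2.png

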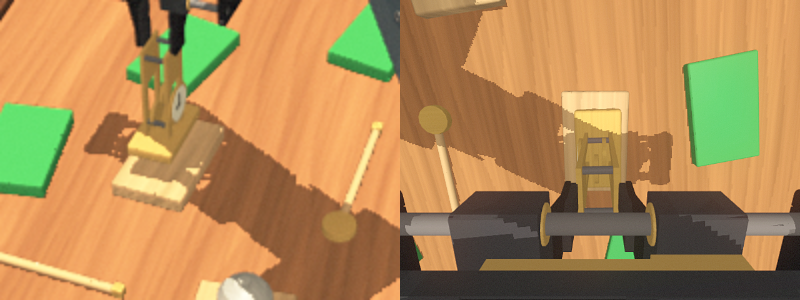

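The clock hangs above the oblong stand, parallel to it. I'm checking the centring numerically.

```bash
python3 - <<'E'
from h import *
c=ld('w5'); f=lambda P:(np.array(P,float)-[400,0])*1.6
R=np.array([[.107,.994,0],[.994,-.107,0]])
S=ray(c,f([(563,91.5),(628,92.5)]),.02);B=ray(c,f([(575,109),(621,110)]),.0625)
show('S',S);show('B',B)
print('stand ctr',S.mean(0)-.067*R[0],'clock ctr',B.mean(0)-.046*R[0])
E
```

```text
S [[0.562, -0.199], [0.641, -0.209]] len [0.08 0.08] ang [ -7.1 172.9] mean [ 0.6014 -0.2036]
B [[0.578, -0.217], [0.627, -0.224]] len [0.05 0.05] ang [ -7.4 172.6] mean [ 0.6025 -0.2206]
stand ctr [ 0.59419228 -0.27019564  0.02      ] clock ctr [ 0.59753554 -0.2662869   0.0625    ]
```

Emit:
step_arm(targets=[[-1,-0.01,-0.01,-0.03,0],[-1,-0.012,-0.01,-0.06,0],[-1,-0.012,-0.01,-0.085,0],[-1,-0.012,-0.01,-0.1,0],[-1,-0.012,-0.01,-0.106,0],[-1,-0.012,-0.01,-0.11,0],[-1,-0.012,-0.01,-0.11,0],[-1,-0.012,-0.01,-0.11,0]])

```text
time_s: 15.0
position: [0.5926, -0.2704, 0.1119]
tcp_rot: [[0.108, 0.994, -0.0], [0.994, -0.108, 0.0], [0.0, -0.0, -1.0]]
force: [-1.4, 1.3, -0.8]
opening: 0.325
grasp_force: 29.9
```

Emit:
step_arm(targets=[[1,0,0,0,0],[1,0,0,0,0],[1,0,0,0,0],[1,0,0,0,0],[1,0,0,0.02,0],[1,0,0,0.08,0],[1,0,0,0.2,0],[1,0,0,0.35,0],[1,0,0,0.5,0],[1,-0.05,0.1,0.6,0],[1,-0.15,0.25,0.64,0],[1,-0.25,0.4,0.64,0],[1,-0.36,0.55,0.64,0],[1,-0.46,0.7,0.64,0],[1,-0.55,0.85,0.64,0],[1,-0.57,0.91,0.64,0],[1,-0.57,0.91,0.64,0],[1,-0.57,0.91,0.64,0]])

```text
time_s: 16.8
position: [0.4518, -0.044, 0.2726]
tcp_rot: [[0.108, 0.994, 0.003], [0.994, -0.108, -0.002], [-0.002, 0.003, -1.0]]
force: [0.5, 0.1, -0.3]
opening: 1.001
grasp_force: 0.0
```

```bash
python3 - <<'E'
from h import *
c=snap('scene','s2');d=snap('wrist','w6');print(read_state()['position'])
a=cv2.imread('pics/s2.png')[210:330,200:360];b=cv2.imread('pics/w6.png')
cv2.imwrite('pics/v3.png',np.vstack([cv2.resize(a,(320,240)),cv2.resize(b,(320,240))])) 
cv2.imwrite('pics/v3.png',np.hstack([cv2.resize(a,(320,240)),b[60:300,80:560]]))
E
```

```text
[ 0.45175659 -0.04449016  0.27195309]
```

View pics/v3.png

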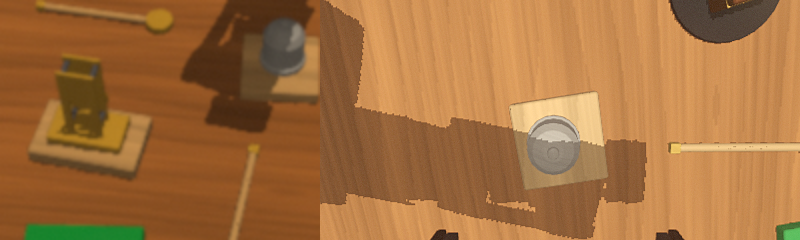

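The clock stands on the oblong stand (left panel 85,120). The bell's button is at wrist pixel (313,212), and the square stand's corners are at (270,164), (357,152), (367,237) and (284,250).

```bash
python3 - <<'E'
from h import *
c=ld('w6')
show('sq',ray(c,[(270,164),(357,152),(367,237),(284,250)],.02))
print('bell',ray(c,[(313,212)],.089))
E
```

```text
sq [[0.406, 0.002], [0.502, 0.004], [0.506, -0.093], [0.408, -0.098]] len [0.097 0.097 0.098 0.1  ] ang [   1.4  -87.7 -177.    91.3] mean [ 0.4557 -0.0462]
bell [[ 0.44908081 -0.04294926  0.089     ]]
```

Emit:
step_arm(targets=[[1,-0.01,0.008,-0.15,0],[1,-0.01,0.008,-0.3,0],[1,-0.01,0.008,-0.45,0],[1,-0.01,0.008,-0.6,0],[1,-0.01,0.008,-0.74,0],[1,-0.01,0.008,-0.85,0],[1,-0.01,0.008,-0.924,0],[1,-0.01,0.008,-0.924,0],[1,-0.01,0.008,-0.924,0],[-1,-0.01,0.008,-0.924,0],[-1,-0.01,0.008,-0.924,0],[-1,-0.01,0.008,-0.924,0],[-1,-0.01,0.008,-0.924,0],[-1,-0.01,0.008,-0.924,0],[-1,-0.01,0.008,-0.924,0],[-1,-0.01,0.008,-0.924,0]])

```text
time_s: 18.5
position: [0.448, -0.0411, 0.0405]
tcp_rot: [[0.108, 0.994, 0.001], [0.994, -0.108, -0.0], [-0.0, 0.001, -1.0]]
force: [0.4, -0.8, -1.8]
opening: 0.507
grasp_force: 25.4
```

Emit:
step_arm(targets=[[-1,0,0,0,0],[-1,0,0,0,0]])

```text
time_s: 18.7
position: [0.448, -0.0411, 0.0405]
tcp_rot: [[0.108, 0.994, 0.0], [0.994, -0.108, -0.0], [-0.0, 0.0, -1.0]]
force: [0.5, 0.7, -0.1]
opening: 0.51
grasp_force: 25.6
```

```bash
python3 - <<'E'
from h import *
c=snap('scene','s3');d=snap('wrist','w7');e=snap('side','t3')
g=lambda f,a,b,x,y:cv2.resize(cv2.imread(f'pics/{f}.png')[y:y+b,x:x+a],(400,300))
cv2.imwrite('pics/v4.png',np.hstack([g('t3',160,120,270,230),g('w7',640,480,0,0)]))
E
```

```text
(no output)
```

View pics/v4.png

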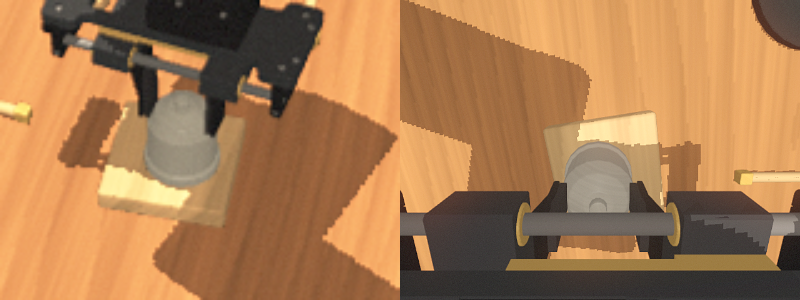

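```bash
python3 - <<'E'
from h import *
c=ld('w7');t=ld('t3');s=ld('s3')
print('btn wrist',ray(c,[((597.5-400)*1.6,204*1.6)],.089))
print('foot far edge',ray(c,[((598-400)*1.6,142*1.6)],.028)-np.array([.108,.994,0])*.03)
print('side btn',ray(t,[(270+183*.4,230+100*.4)],.089))
print('expected btn px for TCP centre',proj(c,[[.448,-.0411,.089]]))
E
```

```text
btn wrist [[ 0.44770361 -0.04078322  0.089     ]]
foot far edge [[ 0.44778223 -0.043824    0.028     ]]
side btn [[ 0.44538084 -0.03910913  0.089     ]]
expected btn px for TCP centre [[316.80523368 327.02420242]]
```

The bell is centred between the jaws. The opening reads low, so I'm testing the grip with a short lift.

Emit:
step_arm(targets=[[-1,0,0,0.01,0],[-1,0,0,0.02,0],[-1,0,0,0.03,0],[-1,0,0,0.04,0],[-1,0,0,0.04,0],[-1,0,0,0.04,0]])

```text
time_s: 19.45
position: [0.4477, -0.041, 0.0506]
tcp_rot: [[0.108, 0.994, 0.0], [0.994, -0.108, -0.0], [-0.0, 0.0, -1.0]]
force: [0.3, 0.2, -3.7]
opening: 0.505
grasp_force: 25.0
```

```bash
python3 - <<'E'
from h import *
t=snap('side','t4');d=snap('wrist','w8')
g=lambda f,a,b,x,y:cv2.resize(cv2.imread(f'pics/{f}.png')[y:y+b,x:x+a],(400,300))
cv2.imwrite('pics/v5.png',np.hstack([g('t4',160,120,270,230),g('w8',320,240,160,190)]))
E
```

```text
(no output)
```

View pics/v5.png

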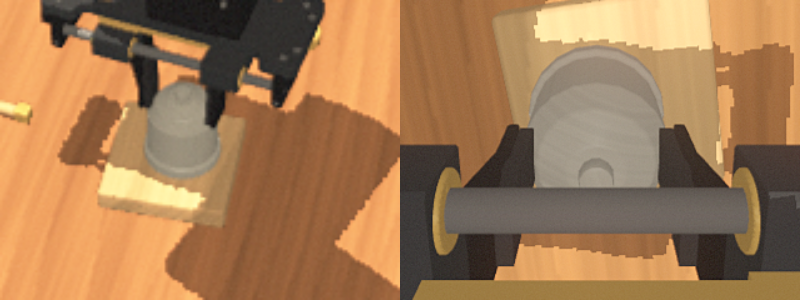

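Emit:
step_arm(targets=[[-1,0,0,0.04,0],[-1,0,0,0.1,0],[-1,0,0,0.17,0],[-1,0,0,0.25,0],[-1,0,0,0.32,0],[-1,0,0.03,0.36,0],[-1,0.01,0.08,0.36,0],[-1,0.02,0.15,0.36,0],[-1,0.04,0.24,0.36,0],[-1,0.06,0.33,0.36,0],[-1,0.08,0.42,0.36,0],[-1,0.1,0.52,0.36,0],[-1,0.12,0.62,0.36,0],[-1,0.14,0.72,0.36,0],[-1,0.16,0.82,0.36,0],[-1,0.18,0.9,0.36,0],[-1,0.2,0.96,0.36,0],[-1,0.2,1,0.36,0],[-1,0.2,1,0.36,0]])

```text
time_s: 21.45
position: [0.4969, 0.2102, 0.1399]
tcp_rot: [[0.107, 0.994, -0.001], [0.994, -0.107, -0.0], [-0.0, -0.001, -1.0]]
force: [0.3, -0.7, -2.5]
opening: 0.506
grasp_force: 25.0
```

Emit:
step_arm(targets=[[-1,0,0.05,0,0],[-1,0,0.12,0,0],[-1,0,0.19,0,0],[-1,0,0.23,-0.05,0],[-1,0,0.238,-0.12,0],[-1,0,0.238,-0.2,0],[-1,0,0.238,-0.26,0],[-1,0,0.238,-0.28,0],[-1,0,0.238,-0.28,0],[-1,0,0.238,-0.28,0]])

```text
time_s: 22.45
position: [0.4981, 0.2684, 0.0707]
tcp_rot: [[0.109, 0.994, 0.001], [0.994, -0.109, 0.0], [0.0, 0.001, -1.0]]
force: [1.2, 0.0, -2.2]
opening: 0.503
grasp_force: 25.0
```

```bash
python3 - <<'E'
from h import *
t=snap('side','t5');d=snap('wrist','w9');s=read_state();print(s['position'])
g=lambda f,a,b,x,y:cv2.resize(cv2.imread(f'pics/{f}.png')[y:y+b,x:x+a],(400,300))
cv2.imwrite('pics/v6.png',np.hstack([g('t5',200,150,170,330),g('w9',320,240,160,150)]))
E
```

```text
[0.49842814 0.26860133 0.07128863]
```

View pics/v6.png

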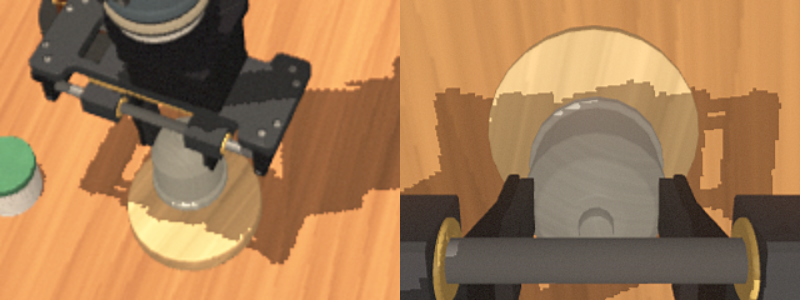

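The bell hangs upright just above the round stand. I'm checking its centring.

```bash
python3 - <<'E'
from h import *
c=ld('w9');f=lambda x,y:(160+(x-400)*.8,150+y*.8);v=np.array([.109,.994,0])
print('stand',ray(c,[f(594,27)],.02)-.055*v,ray(c,[f(489,130),f(698,130)],.02).mean(0))
print('bell foot',ray(c,[f(597,97)],.054)-.03*v)
E
```

```text
stand [[0.49735015 0.26654948 0.02      ]] [0.49730953 0.26880552 0.02      ]
bell foot [[0.49848162 0.26442546 0.054     ]]
```

Emit:
step_arm(targets=[[-1,-0.004,0,-0.04,0],[-1,-0.004,0,-0.075,0],[-1,-0.004,0,-0.1,0],[-1,-0.004,0,-0.11,0],[-1,-0.004,0,-0.115,0],[-1,-0.004,0,-0.118,0],[-1,-0.004,0,-0.118,0],[-1,-0.004,0,-0.118,0]])

```text
time_s: 23.35
position: [0.497, 0.2686, 0.0412]
tcp_rot: [[0.108, 0.994, 0.001], [0.994, -0.108, 0.0], [0.0, 0.001, -1.0]]
force: [0.4, 0.9, -3.4]
opening: 0.505
grasp_force: 25.0
```

Emit:
step_arm(targets=[[-1,0,0,-0.003,0],[-1,0,0,-0.003,0],[1,0,0,-0.003,0],[1,0,0,-0.003,0],[1,0,0,-0.003,0],[1,0,0,-0.003,0],[1,0,0,0.01,0],[1,0,0,0.08,0],[1,0,0,0.2,0],[1,0,0,0.35,0],[1,0,0,0.5,0],[1,0,0,0.65,0],[1,0,0,0.8,0],[1,0,0,0.88,0],[1,0,0,0.88,0]])

```text
time_s: 24.85
position: [0.4988, 0.2693, 0.2649]
tcp_rot: [[0.108, 0.994, 0.008], [0.994, -0.108, 0.003], [0.003, 0.008, -1.0]]
force: [-0.4, -0.4, 0.0]
opening: 1.004
grasp_force: 0.0
```

Emit:
step_arm(targets=[[1,0.07,-0.07,0,-0.045],[1,0.14,-0.14,0,-0.09],[1,0.21,-0.21,0,-0.135],[1,0.28,-0.28,0,-0.18],[1,0.35,-0.36,0,-0.225],[1,0.42,-0.44,0,-0.27],[1,0.49,-0.52,0,-0.315],[1,0.56,-0.6,0,-0.36],[1,0.607,-0.655,0,-0.398],[1,0.607,-0.655,0,-0.398],[1,0.607,-0.655,0,-0.398],[1,0.607,-0.655,0,-0.398]])

```text
time_s: 26.05
position: [0.6471, 0.1057, 0.2601]
tcp_rot: [[0.977, 0.213, -0.002], [0.213, -0.977, 0.001], [-0.002, -0.001, -1.0]]
force: [1.1, 0.5, 0.3]
opening: 1.0
grasp_force: 0.0
```

```bash
python3 - <<'E'
from h import *
c=snap('wrist','w10');s=read_state();print(s['position']);h=cv2.cvtColor(c['color'],cv2.COLOR_RGB2HSV)
p,k=cen((h[...,1]<70)&(h[...,2]>120),(270,170,370,255));print(p,cv2.contourArea(k),ray(c,[p],.07))
snap('scene','s4');t=snap('side','t6')
g=lambda f,a,b,x,y:cv2.resize(cv2.imread(f'pics/{f}.png')[y:y+b,x:x+a],(400,300))
cv2.imwrite('pics/v7.png',np.hstack([g('s4',400,300,170,130),g('w10',640,480,0,0)]))
E
```

```text
[0.64727691 0.10584937 0.26051791]
(318.33601841196776, 210.2391637897967) 869.0 [[0.64946443 0.10412694 0.07      ]]
```

View pics/v7.png

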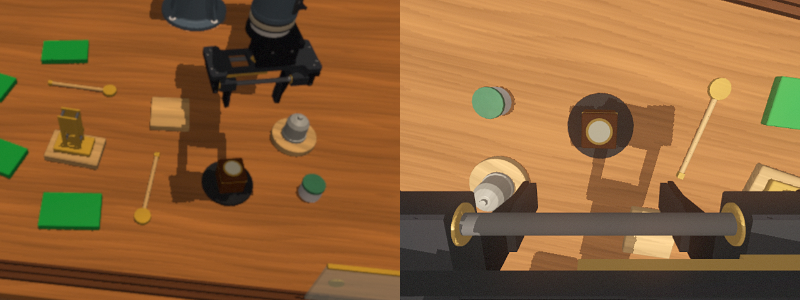

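The bell stands on the round stand, the watch case is still on the pad, and the square stand at scene pixel (340,243) is empty. I'm gripping the watch case.

Emit:
step_arm(targets=[[1,0.007,-0.004,-0.15,0],[1,0.007,-0.004,-0.3,0],[1,0.007,-0.004,-0.45,0],[1,0.007,-0.004,-0.6,0],[1,0.007,-0.004,-0.73,0],[1,0.007,-0.004,-0.84,0],[1,0.007,-0.004,-0.9,0],[1,0.007,-0.004,-0.9,0],[1,0.007,-0.004,-0.9,0],[-1,0.007,-0.004,-0.9,0],[-1,0.007,-0.004,-0.9,0],[-1,0.007,-0.004,-0.9,0],[-1,0.007,-0.004,-0.9,0],[-1,0.007,-0.004,-0.9,0],[-1,0.007,-0.004,-0.9,0],[-1,0.007,-0.004,-0.9,0]])

```text
time_s: 27.8
position: [0.6503, 0.1041, 0.0364]
tcp_rot: [[0.978, 0.21, 0.0], [0.21, -0.978, 0.0], [0.0, -0.0, -1.0]]
force: [0.5, 2.0, 3.5]
opening: 0.635
grasp_force: 30.0
```

```bash
python3 - <<'E'
from h import *
c=ld('s4');h=cv2.cvtColor(c['color'],cv2.COLOR_RGB2HSV)
for f,b in(('s4',(315,215,370,265)),('t6',(300,260,380,325))):
    c=ld(f);h=cv2.cvtColor(c['color'],cv2.COLOR_RGB2HSV);print(f,h[(b[1]+b[3])//2,(b[0]+b[2])//2])
    m=(h[...,1]<(172 if f=='s4' else 125))&(h[...,2]>100)
    p,k=cen(m,b);print(cv2.contourArea(k),ray(c,[p],.019)[0].round(4));show('q',ray(c,cv2.approxPolyDP(k,5,True)[:,0],.02))
E
```

```text
s4 [ 16 152 211]
1106.0 [ 0.4627 -0.0453  0.019 ]
q [[0.412, -0.095], [0.511, -0.09], [0.514, 0.003], [0.42, -0.001]] len [0.099 0.094 0.094 0.094] ang [   2.4   88.3 -177.4  -94.7] mean [ 0.4644 -0.0458]
t6 [ 25  90 255]
1475.0 [ 0.4562 -0.0506  0.019 ]
q [[0.505, -0.085], [0.494, -0.002], [0.405, -0.021], [0.412, -0.093]] len [0.084 0.091 0.073 0.094] ang [  97.7 -168.5  -84.9    4.6] mean [ 0.454  -0.0503]
```

Emit:
step_arm(targets=[[-1,0,0,0.04,0],[-1,0,0,0.12,0],[-1,0,0,0.24,0],[-1,0,0,0.36,0],[-1,-0.03,-0.02,0.46,0],[-1,-0.09,-0.07,0.48,-0.01],[-1,-0.19,-0.14,0.48,-0.02],[-1,-0.3,-0.22,0.48,-0.03],[-1,-0.41,-0.31,0.48,-0.04],[-1,-0.52,-0.4,0.48,-0.051],[-1,-0.62,-0.48,0.48,-0.051],[-1,-0.71,-0.55,0.48,-0.051],[-1,-0.76,-0.585,0.46,-0.051],[-1,-0.77,-0.592,0.38,-0.051],[-1,-0.77,-0.592,0.28,-0.051],[-1,-0.77,-0.592,0.2,-0.051],[-1,-0.77,-0.592,0.154,-0.051],[-1,-0.77,-0.592,0.154,-0.051],[-1,-0.77,-0.592,0.154,-0.051]])

```text
time_s: 29.7
position: [0.4578, -0.0445, 0.0747]
tcp_rot: [[0.999, 0.052, -0.0], [0.052, -0.999, -0.0], [-0.0, 0.0, -1.0]]
force: [0.2, 0.3, -2.2]
opening: 0.632
grasp_force: 30.0
```

```bash
python3 - <<'E'
from h import *
c=snap('wrist','w11');s=read_state();print(s['position'])
snap('side','t7')
g=lambda f,a,b,x,y:cv2.resize(cv2.imread(f'pics/{f}.png')[y:y+b,x:x+a],(400,300))
cv2.imwrite('pics/v8.png',np.hstack([g('t7',160,120,260,230),g('w11',320,240,160,120)]))
E
```

```text
[ 0.45817065 -0.04454031  0.07505271]
```

View pics/v8.png

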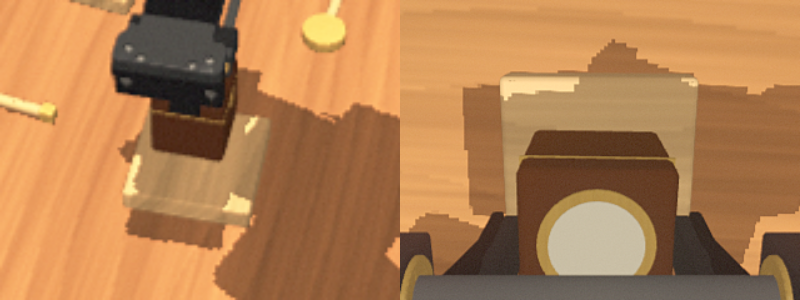

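The watch case is square to the stand and centred sideways. One last check along x.

```bash
python3 - <<'E'
from h import *
c=ld('w11');f=lambda x,y:(160+(x-400)*.8,120+y*.8)
print('stand',ray(c,[f(599.5,77)],.02)-np.array([.05,.0026,0]))
print('case top far edge',ray(c,[f(599,158)],.109)-np.array([.028,0,0]), 'bottom far edge',ray(c,[f(595,131)],.049)-np.array([.028,0,0]))
E
```

```text
stand [[ 0.45494456 -0.04718352  0.02      ]]
case top far edge [[ 0.46071796 -0.04466285  0.109     ]] bottom far edge [[ 0.45597115 -0.04345287  0.049     ]]
```

Emit:
step_arm(targets=[[-1,0,0,-0.04,0],[-1,0,0,-0.07,0],[-1,0,0,-0.07,0]])

```text
time_s: 30.1
position: [0.4568, -0.044, 0.0561]
tcp_rot: [[0.999, 0.052, -0.002], [0.052, -0.999, 0.001], [-0.002, -0.001, -1.0]]
force: [-1.0, 0.2, -1.4]
opening: 0.635
grasp_force: 30.0
```

Small correction of (-1, -1) mm, then down to 0.0465.

Emit:
step_arm(targets=[[-1,-0.004,-0.004,-0.015,0],[-1,-0.004,-0.004,-0.03,0],[-1,-0.004,-0.004,-0.038,0],[-1,-0.004,-0.004,-0.041,0],[-1,-0.004,-0.004,-0.041,0],[-1,-0.004,-0.004,-0.041,0]])

```text
time_s: 30.7
position: [0.4568, -0.0453, 0.0468]
tcp_rot: [[0.999, 0.052, 0.0], [0.052, -0.999, -0.0], [0.0, 0.0, -1.0]]
force: [-0.8, -0.1, -1.6]
opening: 0.63
grasp_force: 30.0
```

Emit:
step_arm(targets=[[-1,0,0,-0.002,0],[1,0,0,-0.002,0],[1,0,0,-0.002,0],[1,0,0,-0.002,0],[1,0,0,-0.002,0],[1,0,0,0.01,0],[1,0,0,0.08,0],[1,0,0,0.2,0],[1,0,0,0.35,0],[1,0,0,0.5,0],[1,0,0,0.65,0],[1,0,0,0.8,0],[1,0,0,0.9,0],[1,0,0,0.9,0],[1,0,0,0.9,0]])

```text
time_s: 32.2
position: [0.4564, -0.0452, 0.272]
tcp_rot: [[0.999, 0.052, 0.001], [0.052, -0.999, -0.0], [0.001, 0.0, -1.0]]
force: [0.4, 0.0, -0.0]
opening: 0.997
grasp_force: 0.0
```

```bash
python3 - <<'E'
from h import *
c=snap('wrist','w12');h=cv2.cvtColor(c['color'],cv2.COLOR_RGB2HSV)
p,k=cen((h[...,1]<70)&(h[...,2]>120),(270,170,370,255));print(p,cv2.contourArea(k),ray(c,[p],.08))
snap('side','t8');snap('scene','s5')
g=lambda f,a,b,x,y,X=400,Y=300:cv2.resize(cv2.imread(f'pics/{f}.png')[y:y+b,x:x+a],(X,Y))
cv2.imwrite('pics/v9.png',np.vstack([np.hstack([g('t8',320,240,170,160),g('w12',640,480,0,0)]),np.hstack([g('s5',320,240,190,160),g('t8',120,90,210,380)])]))
E
```

```text
(315.7274325908558, 212.8876514263384) 853.0 [[ 0.45594927 -0.04495539  0.08      ]]
```

View pics/v9.png

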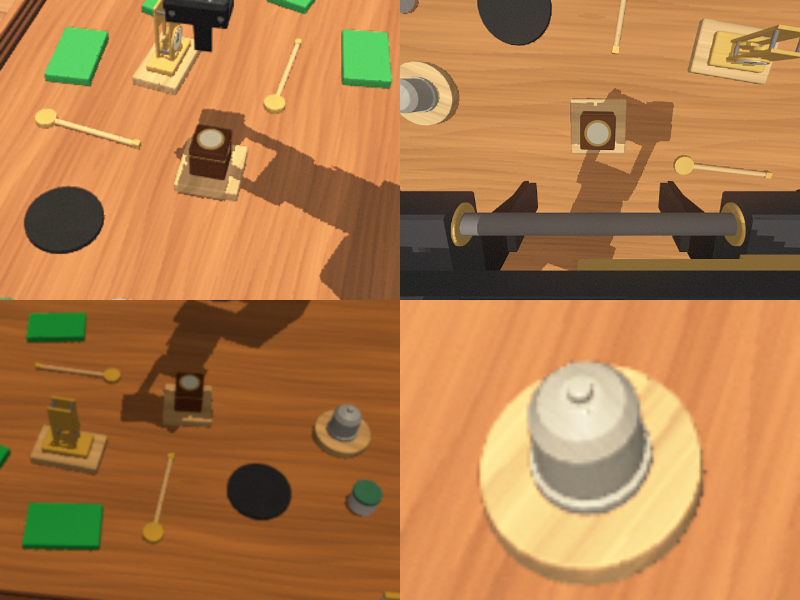

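All three pieces are on their stands, and the rods and tin look untouched. I'm doing a last numeric check of the bell and clock.

```bash
python3 - <<'E'
from h import *
t=ld('t8');f=lambda x,y:(210+(x-400)*.3,380+(y-300)*.3)
print('btn',ray(t,[f(580,386)],.089),'foot lr',ray(t,[f(529,460),f(652,460)],.025).mean(0),'stand',ray(t,[f(480,467),f(703,467)],.02).mean(0))
w=ld('w12');g=lambda x,y:((x-400)*1.6,y*1.6)
show('obl',ray(w,[g(701,18),g(689,72),g(770,82)],.02));show('base',ray(w,[g(717,30),g(710,65),g(764,71)],.034))
E
```

```text
btn [[0.49485184 0.26770405 0.089     ]] foot lr [0.49415988 0.2709634  0.025     ] stand [0.49378238 0.27194436 0.02      ]
obl [[0.641, -0.203], [0.558, -0.196], [0.549, -0.339]] len [0.083 0.143 0.164] ang [175.5 -93.7  55.8] mean [ 0.5825 -0.246 ]
base [[0.622, -0.226], [0.57, -0.224], [0.565, -0.315]] len [0.052 0.091 0.106] ang [178.1 -92.9  57.4] mean [ 0.5855 -0.2552]
```

```bash
python3 -c "
from rig import *
print(hand_in())"
```

```text
the job is handed in; nothing more can be done
None
```

The job is handed in at about 32 s on the robot's clock: the clock is on the oblong stand, the bell on the round and the watch case on the square, each within about 5 mm of centre by my camera measurements; the hand-in returned no verdict.

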